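# Hang the clay paddle on the hook deep in the drying case

### The job

Take the wooden clay paddle from its rest and hang it in the clear drying case: bring it in under the front board with its eye tilted up, put the steel eye over the upturned brass hook, slide it back over the spring catch and press it lightly, with about 3 N and never over 5, against the red stop for a moment. Then let go so that it hangs straight down by its eye behind the catch, at rest, and leave everything else where it is.

Things in the scene. Friction and masses are not known exactly. Their poses are not given: they have to be found in the camera images.
- paddle: clay paddle: flat pale wood blade 70 long (its x) x 44 wide (y) x 22 mm thick (z), round wood handle 14 mm thick, 98 mm long towards +x, then a steel ring eye. 0.08 to 0.15 kg, balanced 25 mm from the blade's middle towards the handle. Origin: centre of the blade's underside; the axis of blade, handle and eye is 11 mm above it. Starts flat on its rest, underside 28 mm above the table
- paddle_crown (a point): the eye: wire ring 5 mm thick, hole 34 mm across, lying in the paddle's x-y plane. This point is the centre of its wire at the far end, on the paddle's axis, 171 mm in x and 11 mm in z from the paddle's origin. This part of the wire rests on top of the hook when hung. Axes as the paddle's
- rest: fixed dark wood rest. Its foot is 190 x 75 x 6 mm; it carries the blade on a block only 28 mm wide, so that both long edges of the blade are free for fingers, and the handle on a 24 mm wide block 105 mm from the blade's middle. Origin on the table under the blade's middle; x along the paddle
- case: fixed drying case: dark wood posts, clear roof (underside 310, top 316 mm above the table) and clear sides, open at the front (its -x), open at the back below a beam. Origin on the table below hook_home; x points into the case, z up. 236 mm wide (y), from x = -125 to +50 mm; opening 204 mm wide between the posts. Over 22 N between paddle and case, or robot and case, counts as forcing
- front_board (a point): middle of the front lower edge of the wooden board that hangs across the top of the case's opening: 275 mm above the table, 125 mm in front of hook_home; the board is 12 mm thick and 35 mm high. Axes as the case's
- hook_home (a point): point 6.5 mm above the bar's centre line, 256.5 mm above the table, just behind the catch: paddle_crown rests at this height, between this point and 14 mm further in (as the stop pad is set), when home. Hook: brass bar 8 mm thick along the case's x, from the stop to 55 mm in front of this point, where it turns up. Axes as the case's: x into the case, z up
- hook_tip (a point): top of the hook's upturned round tip, 8 mm thick: 55 mm in front of and 10 mm above hook_home, 266.5 mm above the table. Axes as the case's
- catch_end (a point): free end of the spring catch, 7 mm in front of hook_home: a steel leaf 7 mm wide lying on top of the bar, which leaves the bar 29 mm in front of hook_home and rises towards the stop to 4 mm above the bar. It yields downward under about 1 N as the eye slides over it towards the stop and springs up behind the eye. Fixed point; axes as the case's
- stop: grey housing on the back beam that carries the red stop pad (12 mm long, 14 wide, 24 high, around the bar's inner end). Its origin is 28.5 mm beyond hook_home. The pad's face is set by a screw anywhere from 2.5 to 16.5 mm beyond hook_home, differently each time and not measured: find it by feel. The pad gives about 1 mm for each 3 N. Well seated: 2 to 5.5 N on it for 0.2 s, never more
- flap_foot (a point): lower end of the front face (at rest) of a damped black rubber flap behind the hook, 50 mm wide, 190 mm high, hinged just below the back beam and hanging 28 mm beyond hook_home. It swings away softly to the back and catches the swing of the paddle when that is let go, which is still after some 3 to 5 s. Fixed point; axes as the case's
- fish_green: small black clay fish with a green back, 70 x 30 x 26 mm, loose; origin under its middle
- fish_red: small black clay fish with a red back, 70 x 30 x 26 mm, loose; origin under its middle
- fish_grey: small unpainted grey clay fish, 70 x 30 x 26 mm, loose; origin under its middle
- paint_jar: paint jar, purple with white cap and pale label, 76 mm across, 85 mm high, loose; origin under its middle
- pink_pot: small terracotta pot, 48 mm across, 45 mm high, loose; origin under its middle
- palette: white china plate, 120 mm across, 16 mm high, loose; origin under its middle
- brush_mug: blue cup, 76 mm across, 90 mm high, loose; origin under its middle

How it is judged:
By the outcome, as a careful person would: the job done as asked, in the order asked, and still so for the second after the job is handed in, with the robot touching nothing.
It also fails if it takes over 72 s, if anything falls off the work surface, if the arm or the gripper's body presses on something with over 40 N, if the wrist force passes 120 N, or if a joint passes its speed limit or range.

### The arm

A 6-joint arm with a two-finger parallel gripper is mounted at the origin on the work surface. World frame = base frame: x ahead of the robot, y to its left, z up, the work surface at z = 0. Lengths are in m, angles in rad, forces in N, time in s.
With the tool pointing down it reaches from about 0.3 to 0.85 m from the base axis. Payload 5.4 kg.
Tool frame: the origin (TCP) lies at the very end of the fingers, on their centre line; the grasp point (between the pads) lies 19 mm behind it; z points along the fingers, y is the line along which they close (so a half turn about z gives the same grasp; the last joint's range is limited). The gripper opens to 85 mm and grips with 20 to 120 N. Pads are 22 mm wide; open, the fingers measure 114 mm over their backs; the gripper's body (76 mm by 85 mm) begins 54 mm behind the grasp point. The pads swing forward as they close: fully open they stand 13 mm farther back than shut.
Start: joints at [1.011, 0.158, 1.597, -0, 1.386, -0.21], TCP at [0.197, 0.54, 0.231] pointing down, gripper open.
Joint ranges: [-2.91, 2.91], [-0.94, 2.29], [0.18, 2.7], [-1.29, 4.43], [0.17, 2.64], [-3, 3]. Speed limits (rad/s): [2.57, 2.57, 3.14, 3.14, 3.14, 3.14].

### API

Orientations are given as a rotation vector (axis times angle).
In Python, from station import readout, vision, bot gives the robot as it stands.
- The arm moves only by the shell command python3 -m handwheel 'ROWS' [OPENING]. ROWS is JSON, a list that holds one entry, the list of rows, each a list of 4 numbers: the shift along the tool's x, y, z each as a share of 600 mm, from -1 to 1, then the turn about the tool's z as a share of 180 degrees, from -1 to 1. In form: [[[x, y, z, turn], ...]]. A call has 1 to 10 rows; each row is the pose to reach, as a shift and turn from the pose commanded when the call began, along the tool's axes at that moment, turning the shorter way round; what a row does not reach only later rows make up. A row lasts 1/10 s, in which the tool goes at most 50 mm and 8.59 degrees, less where a joint would pass 70% of its speed; a pose out of reach is approached as far as the arm can. A call with a number of a shift or a turn outside -1 to 1 is refused whole. A call with a gripper value outside its range is refused whole. OPENING is the opening, from -1 (shut) to 1 (fully open), set as the call begins (- or left out, the last holds). The fingers move at their own pace and stop on an object; the grip force is fixed at half the most. Time passes only in rows, so rows that repeat a pose let the fingers close. It gives the time, the measured TCP pose, the force, the opening and the grip force at its end, in the units of the state.
- readout.sense(): the state, without advancing time (a new reading comes with each control period).
- vision.camera(name): name is "scene" or "top" or "wrist"; returns the picture (420x560x3 uint8, blue, green, red); there is no depth.
- vision.camera_model(name): a dict with "mtx" (3x3 intrinsics, pixels), "R" (3x3) and "t" (3): a world point X has camera coordinates R X + t. Camera axes: x right, y down, z forward; pixel columns grow to the right and rows downward; lengths in m; the calibration is good to about 2 mm. A picture is of the moment at which its call begins: read the wrist's pose just before it. camera_model takes no time and is no camera call; for the wrist camera it gives the pose at the moment of the call.
- bot.close_job(): hands the job in; it is judged then, once.
The state is a dict: "time": time; "joints": joint angles; "joint_velocities": joint speeds; "joint_torque": joint torques, N m; "tcp_pos": TCP position; "tool_rot": TCP orientation; "wrist_force": force on the tool from outside, world axes, zero at the start; "torque": the same for the moment, N m; "gripper_width": finger opening in m; "gripper_force": force on a finger pad.
Only numpy, scipy, OpenCV 4.12 (cv2) and the standard library are available. Lean on these libraries where they do the work, as an engineer would, in place of code of your own. Each camera call takes 0.05 s, during which the arm holds its last target. There are 200 camera calls.

## Working session

There is one attempt and no reset: what is moved stays moved. The work goes in short steps, Python scripts to look and compute and a shell command to move; the robot and the scene stay as the last step left them, time stands still between calls to the robot, and variables do not carry over. Pictures are saved under pics/ and viewed, at most 10 in all, crops included, and the job is handed in when it is done.

```bash
ls; mkdir -p pics; python3 - <<'E'
from station import readout, vision, bot
import cv2
s=readout.sense();print(s)
for n in ("scene","top"):
    cv2.imwrite(f"pics/{n}0.png",vision.camera(n)); m=vision.camera_model(n);print(n,m)
E
```

```text
pics
{'time': 0.0, 'joints': array([ 1.01093306e+00,  1.59027345e-01,  1.59827012e+00, -6.66429743e-06,
        1.38617947e+00, -2.10099759e-01]), 'joint_velocities': array([ 3.02735279e-04, -2.98532730e-04,  2.22528223e-04, -5.13265370e-05,
        7.92002164e-04, -2.08775688e-03]), 'joint_torque': array([ 4.76393052e-04, -3.96003950e+01, -3.31428373e+01, -2.97668939e-04,
        8.55887309e-03,  1.30731701e-05]), 'tcp_pos': array([0.19672966, 0.53965072, 0.23031011]), 'tool_rot': array([-5.46486864e-01, -3.09298262e+00,  2.74642366e-03]), 'wrist_force': array([-0.29349437, -0.42690592, -1.0700554 ]), 'torque': array([ 0.00774938, -0.02739   , -0.03095062]), 'gripper_force': 0.0, 'gripper_width': 0.08561045584651016}
scene {'mtx': array([[523.58783607,   0.        , 283.38522768],
       [  0.        , 523.58783607, 209.21808587],
       [  0.        ,   0.        ,   1.        ]]), 'R': array([[-5.68989721e-01,  8.22344306e-01,  7.34858403e-04],
       [ 4.83100189e-01,  3.34985605e-01, -8.08949227e-01],
       [-6.65480957e-01, -4.59928785e-01, -5.87878056e-01]]), 't': array([ 0.27979264, -0.13752297,  1.78178237])}
top {'mtx': array([[437.45802031,   0.        , 276.53893755],
       [  0.        , 437.45802031, 212.68962311],
       [  0.        ,   0.        ,   1.        ]]), 'R': array([[ 0.01021402, -0.99992499,  0.0067599 ],
       [-0.98549914, -0.01121126, -0.16930964],
       [ 0.16937272, -0.00493254, -0.98553973]]), 't': array([0.04905642, 0.58162409, 1.24119319])}
```

View pics/scene0.png

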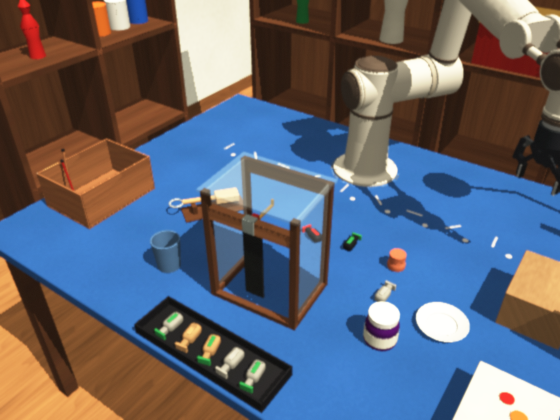

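View pics/top0.png

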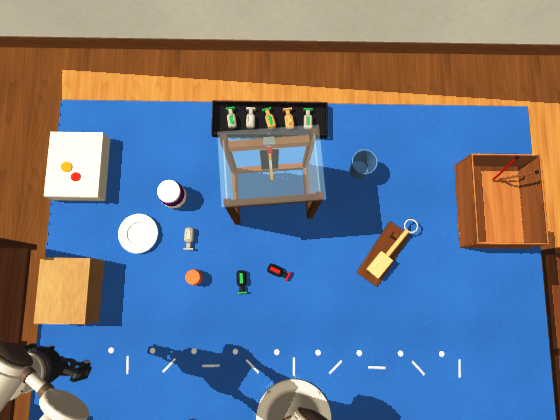

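The scene view shows the case with its front toward the robot and the paddle beside it. The top view shows the case at about (270,165), with the hook around (268,150–178). The paddle blade is at (380,263) and its eye at (411,226). I'll zoom in on both.

```bash
cat > h.py <<'E'
import numpy as np, cv2
from station import readout, vision, bot
def ray(n,uv):
    m=vision.camera_model(n); d=m["R"].T@np.linalg.inv(m["mtx"])@np.array([*uv,1.]); return -m["R"].T@m["t"],d
def plane(n,uv,z):
    o,d=ray(n,uv); return o+d*(z-o[2])/d[2]
def tri(*obs):
    A=np.zeros((3,3));b=np.zeros(3)
    for n,uv in obs:
        o,d=ray(n,uv); d=d/np.linalg.norm(d); P=np.eye(3)-np.outer(d,d); A+=P;b+=P@o
    X=np.linalg.solve(A,b); return X
def proj(n,X):
    m=vision.camera_model(n); p=m["mtx"]@(m["R"]@np.array(X)+m["t"]); return p[:2]/p[2]
E
python3 - <<'E'
import cv2,numpy as np
t=cv2.imread('pics/top0.png');s=cv2.imread('pics/scene0.png')
a=cv2.resize(t[120:225,210:335],None,fx=3.2,fy=3.2,interpolation=cv2.INTER_CUBIC)
b=cv2.resize(s[150:325,190:340],None,fx=2.6,fy=2.6,interpolation=cv2.INTER_CUBIC)
c=np.zeros((600,800,3),np.uint8);c[:a.shape[0],:a.shape[1]]=a;c[:b.shape[0],400:400+b.shape[1]]=b
d=cv2.resize(t[210:290,350:430],None,fx=3,fy=3,interpolation=cv2.INTER_CUBIC);c[345:585,0:240]=d
cv2.imwrite('pics/z.png',c);print(a.shape,b.shape)
# paddle blade pale wood in top
hsv=cv2.cvtColor(t,cv2.COLOR_BGR2HSV);m=cv2.inRange(hsv,(15,60,150),(32,200,255));m[:215]=0;m[290:]=0;m[:,:350]=0;m[:,425:]=0
for k in cv2.findContours(m,0,2)[0]:
    if cv2.contourArea(k)>30: print(cv2.contourArea(k),cv2.minAreaRect(k))
E
```

```text
(336, 400, 3) (455, 390, 3)
496.0 ((389.3935852050781, 251.6856231689453), (16.253103256225586, 57.13211441040039), 39.289405822753906)
```

View pics/z.png

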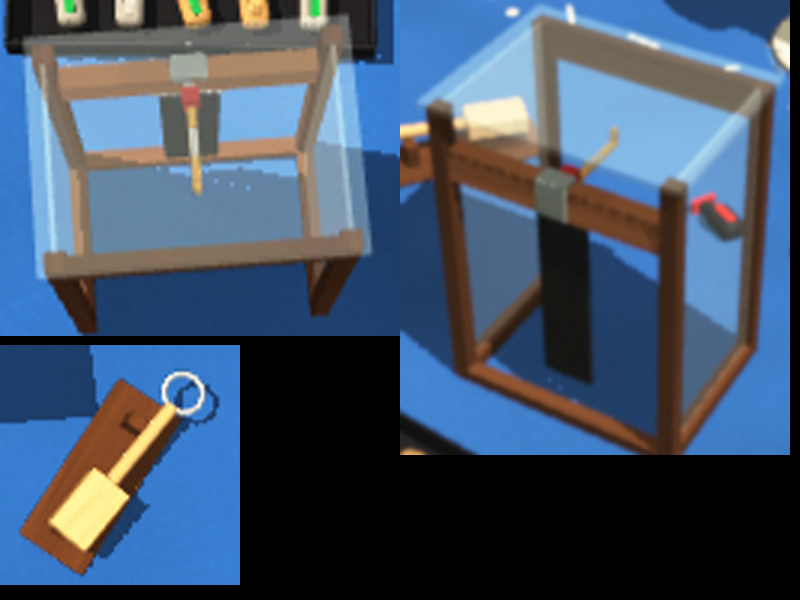

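The crop shows the hook tip at top pixel (271.3,179.7) and scene pixel (272.3,200). The roof outline, the blade corners and the ring at about (411,226) are all clear.

```bash
python3 - <<'E'
from h import *
np.set_printoptions(precision=4,suppress=True)
f=lambda x,y:(x/3.2+210,y/3.2+120)
g=lambda x,y:((x-400)/2.6+190,y/2.6+150)
tip=tri(("top",f(196,191)),("scene",g(614,130)));print("tip",tip,plane("top",f(196,191),.2665),plane("scene",g(614,130),.2665))
c=[plane("top",f(*p),.316)[:2] for p in [(40,278),(370,252),(348,17),(25,40)]];print(np.array(c))
for a,b in((0,1),(3,2)):
    v=c[a]-c[b];print("width",np.linalg.norm(v),"yaw",np.degrees(np.arctan2(-v[0],v[1])))
for a,b in((0,3),(1,2)):
    v=c[b]-c[a];print("len",np.linalg.norm(v),"yaw",np.degrees(np.arctan2(v[1],v[0])))
yaw=np.mean([np.arctan2(c[3][1]-c[0][1],c[3][0]-c[0][0]),np.arctan2(c[2][1]-c[1][1],c[2][0]-c[1][0]),*[np.arctan2(-(c[a]-c[b])[0],(c[a]-c[b])[1]) for a,b in((0,1),(3,2))]])
R=np.array([[np.cos(yaw),-np.sin(yaw)],[np.sin(yaw),np.cos(yaw)]])
print("yaw",np.degrees(yaw),"home from roof",np.mean(c,0)+R@[.0375,0],"home from tip",tip[:2]+R@[.055,0])
p=lambda x,y:(x/3+350,(y-345)/3+210)
bl=np.mean([plane("top",p(*q),.050) for q in[(95,468),(130,495),(90,552),(50,522)]],0);e=plane("top",p(184,394),.039)
v=(e-bl)[:2];print("blade",bl,"eye",e,np.linalg.norm(v),"yaw",np.degrees(np.arctan2(v[1],v[0])))
from scipy.spatial.transform import Rotation as Ro
s=readout.sense();M=Ro.from_rotvec(s["tool_rot"]).as_matrix();print(M)
E
```

```text
tip [0.6298 0.0682 0.2595] [0.6266 0.0704 0.2665] [0.6388 0.0715 0.2665]
[[ 0.5476  0.183 ]
 [ 0.5697 -0.0582]
 [ 0.7506 -0.0431]
 [ 0.7294  0.1999]]
width 0.24219245564041358 yaw 5.249097919281048
width 0.24400038687577863 yaw 5.0039565581841225
len 0.18255018881390012 yaw 5.32017535168834
len 0.18151296019339067 yaw 4.75059457997911
yaw 5.080956102283155 home from roof [0.6867 0.0737] home from tip [0.6846 0.073 ]
blade [ 0.4316 -0.2469  0.05  ] eye [ 0.5464 -0.3448  0.039 ] 0.15078620471413434 yaw -40.45244091534059
[[-0.9394  0.3427 -0.0009]
 [ 0.3427  0.9394 -0.0014]
 [ 0.0003 -0.0017 -1.    ]]
```

```bash
python3 -m handwheel '[[[-0.463,-0.648,0,0.114],[-0.463,-0.648,0,0.114],[-0.463,-0.648,0,0.114],[-0.463,-0.648,0,0.114],[-0.463,-0.648,0,0.114],[-0.463,-0.648,0,0.114],[-0.463,-0.648,0,0.114],[-0.463,-0.648,0,0.114],[-0.463,-0.648,0,0.114],[-0.463,-0.648,0,0.114]]]' 1
cat > st.py <<'E'
# python3 st.py x y z yaw_of_paddle : shares to reach TCP target from the present pose
import sys; from h import *
from scipy.spatial.transform import Rotation as Ro
x,y,z,yaw=map(float,sys.argv[1:]); s=readout.sense(); M=Ro.from_rotvec(s["tool_rot"]).as_matrix()
d=M.T@(np.array([x,y,z])-s["tcp_pos"]); now=np.degrees(np.arctan2(-M[1,0],-M[0,0]))
print("t",round(s["time"],2),"tcp",s["tcp_pos"].round(4),"yaw",round(now,2),"F",s["wrist_force"].round(2),"share",(d/.6).round(4),"turn",round(((now-yaw+180)%360-180)/180,4),"w",round(s["gripper_width"],4),"tilt",(M[:,2]).round(4))
E
python3 st.py 0.4096 -0.2281 0.10 -40.5
```

```text
time: 1.1
tcp_pos: [0.325, 0.0769, 0.2312]
tool_rot: [1.093, 2.944, -0.001]
wrist_force: [0.4, -0.3, 0.4]
gripper_width: 0.0858
gripper_force: 0.0
t 1.1 tcp [0.325  0.0769 0.2312] yaw -40.74 F [ 0.37 -0.31  0.39] share [-0.4384 -0.293   0.2191] turn -0.0014 w 0.0858 tilt [ 6.e-04 -9.e-04 -1.e+00]
```

```bash
python3 -m handwheel '[[[-0.438,-0.293,0.18,0],[-0.438,-0.293,0.18,0],[-0.438,-0.293,0.18,0],[-0.438,-0.293,0.18,0],[-0.438,-0.293,0.18,0],[-0.438,-0.293,0.18,0],[-0.438,-0.293,0.18,0],[-0.438,-0.293,0.18,0],[-0.438,-0.293,0.18,0]]]'
python3 st.py 0.4096 -0.2281 0.020 -40.5
python3 - <<'E'
from h import *
im=vision.camera("wrist");cv2.imwrite("pics/w1.png",im)
hsv=cv2.cvtColor(im,cv2.COLOR_BGR2HSV);m=cv2.inRange(hsv,(12,50,140),(34,220,255))
for k in cv2.findContours(m,0,2)[0]:
    if cv2.contourArea(k)>300:
        r=cv2.minAreaRect(k);b=cv2.boxPoints(r);print(cv2.contourArea(k),r)
        print(np.array([plane("wrist",q,.05) for q in b]).round(4))
E
```

```text
time: 2.0
tcp_pos: [0.4096, -0.2246, 0.1226]
tool_rot: [-1.09, -2.944, -0.002]
wrist_force: [-0.5, -0.0, 0.6]
gripper_width: 0.0857
gripper_force: 0.0
t 2.0 tcp [ 0.4096 -0.2246  0.1226] yaw -40.63 F [-0.52 -0.04  0.57] share [-0.0043 -0.0045  0.1709] turn -0.0007 w 0.0857 tilt [-0.0015  0.0018 -1.    ]
11291.5 ((280.23699951171875, 298.8719177246094), (182.1463623046875, 83.1103286743164), 87.47388458251953)
[[ 0.3868 -0.2359  0.05  ]
 [ 0.4171 -0.1971  0.05  ]
 [ 0.5215 -0.2741  0.05  ]
 [ 0.4866 -0.3193  0.05  ]]
```

View pics/w1.png

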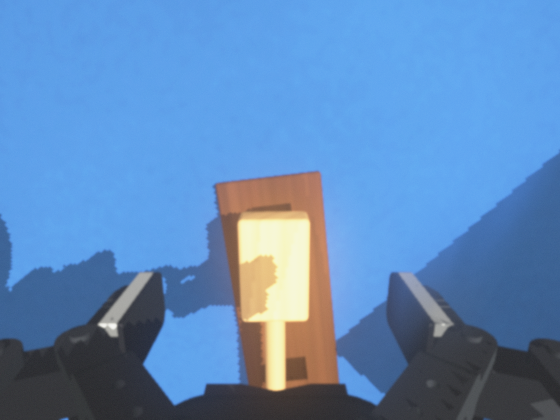

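```bash
python3 - <<'E'
from h import *
c=np.array([plane("wrist",q,.05)[:2] for q in [(239,213),(308.5,213),(309,319),(243,319)]])
print(c.round(4),c.mean(0).round(4))
for a,b in((3,0),(2,1),(0,1),(3,2)): 
    v=c[b]-c[a];print(np.linalg.norm(v).round(4),np.degrees(np.arctan2(v[1],v[0])).round(1))
h=[plane("wrist",q,.045)[:2] for q in [(273.5,325),(275,383)]];v=h[1]-h[0];print(np.degrees(np.arctan2(v[1],v[0])),h)
E
```

```text
[[ 0.3899 -0.2353]
 [ 0.4168 -0.2039]
 [ 0.4724 -0.2489]
 [ 0.4446 -0.2812]] [ 0.4309 -0.2423]
0.0714 139.9
0.0714 141.0
0.0413 49.4
0.0427 49.4
-39.38262953616451 [array([ 0.46320741, -0.27127493]), array([ 0.49889651, -0.30057216])]
```

```bash
python3 -m handwheel '[[[0,0,0.083,-0.003],[0,0,0.15,-0.003],[0.0,0,0.171,-0.003],[0.0,0,0.171,-0.003],[0.0,0,0.171,-0.003]]]'
python3 -m handwheel '[[[0,0,0,0],[0,0,0,0],[0,0,0,0],[0,0,0,0],[0,0,0,0],[0,0,0,0],[0,0,0,0],[0,0,0,0]]]' -1
python3 st.py 0.4096 -0.2281 0.3 -40
```

```text
time: 2.55
tcp_pos: [0.4113, -0.2253, 0.0226]
tool_rot: [1.073, 2.95, -0.002]
wrist_force: [0.8, -0.3, -0.2]
gripper_width: 0.0857
gripper_force: 0.0
time: 3.35
tcp_pos: [0.411, -0.2256, 0.0222]
tool_rot: [1.074, 2.95, -0.001]
wrist_force: [-2.3, 1.1, 7.4]
gripper_width: 0.0431
gripper_force: 61.1
t 3.35 tcp [ 0.411  -0.2256  0.0222] yaw -40.02 F [-2.33  1.15  7.44] share [-0.0019 -0.0048 -0.463 ] turn -0.0001 w 0.0431 tilt [ 0.0016 -0.0015 -1.    ]
```

```bash
python3 -m handwheel '[[[0,0,-0.02,0],[0,0,-0.08,0],[0,0,-0.16,0],[0,0,-0.24,0],[0,0,-0.32,0],[0,0,-0.4,0],[0,0,-0.48,0],[0,0,-0.56,0],[0,0,-0.6,0],[0,0,-0.6,0]]]'
python3 st.py 0.432 0.0504 0.38 5.1
```

```text
time: 4.35
tcp_pos: [0.411, -0.2255, 0.3859]
tool_rot: [1.072, 2.944, -0.006]
wrist_force: [-0.1, 0.9, -1.8]
gripper_width: 0.0431
gripper_force: 61.3
t 4.35 tcp [ 0.411  -0.2255  0.3859] yaw -40.02 F [-0.12  0.9  -1.75] share [0.2689 0.3747 0.0072] turn -0.2507 w 0.0431 tilt [ 0.0065 -0.0061 -1.    ]
```

```bash
python3 -m handwheel '[[[0.04,0.06,0,-0.04],[0.09,0.12,0,-0.085],[0.13,0.18,0,-0.13],[0.18,0.25,0,-0.17],[0.22,0.31,0,-0.21],[0.26,0.36,0,-0.24],[0.269,0.375,0,-0.25],[0.269,0.375,0,-0.25]]]'
python3 st.py 0.432 0.0504 0.31 5.1
python3 - <<'E'
from h import *
s=vision.camera("scene");w=vision.camera("wrist");t=vision.camera("top")
c=np.zeros((600,800,3),np.uint8)
c[:300,:400]=cv2.resize(s,(400,300));c[:300,400:]=cv2.resize(w,(400,300))
c[300:,:400]=cv2.resize(s[60:200,180:367],(400,300),interpolation=2);c[300:,400:]=cv2.resize(t[130:270,190:377],(400,300),interpolation=2)
cv2.imwrite("pics/a1.png",c)
E
```

```text
time: 5.15
tcp_pos: [0.4305, 0.0525, 0.3793]
tool_rot: [0.14, -3.136, -0.0]
wrist_force: [0.3, 0.4, -1.7]
gripper_width: 0.0429
gripper_force: 61.6
t 5.15 tcp [0.4305 0.0525 0.3793] yaw 5.12 F [ 0.28  0.45 -1.68] share [-0.0025 -0.0037  0.1155] turn 0.0001 w 0.0429 tilt [-2.6e-03  2.0e-04 -1.0e+00]
```

View pics/a1.png

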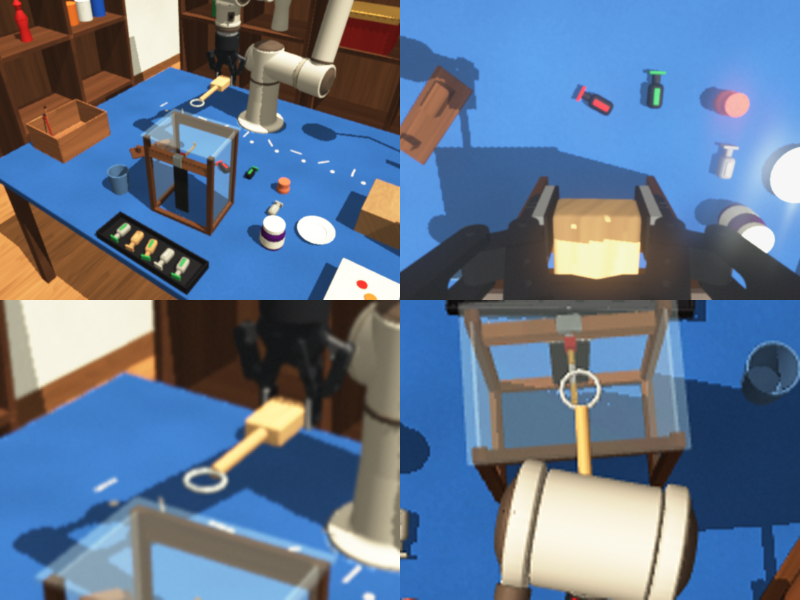

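The view shows the paddle held about level, with the handle above the front board: ring at scene pixel (276.3,144.5) and top pixel (273.7,172). I'll lower it so the handle rests on the front board's top edge.

```bash
python3 - <<'E'
from h import *
print("ring centre",tri(("scene",(276.3,144.5)),("top",(273.7,172))))
E
python3 -m handwheel '[[[0,-0.003,0.03,0],[0,-0.003,0.06,0],[0,-0.003,0.09,0],[0,-0.003,0.11,0],[0,-0.003,0.115,0],[0,-0.003,0.115,0]]]'
python3 -m handwheel '[[[0,0,0.005,0],[0,0,0.01,0],[0,0,0.015,0],[0,0,0.02,0],[0,0,0.025,0],[0,0,0.025,0]]]'
python3 st.py 0.432 0.0504 0.24 5.1
```

```text
ring centre [0.61226061 0.06440263 0.39255964]
time: 5.9
tcp_pos: [0.4313, 0.049, 0.3116]
tool_rot: [0.134, -3.138, 0.0]
wrist_force: [-0.2, -0.3, -2.1]
gripper_width: 0.0429
gripper_force: 61.7
time: 6.5
tcp_pos: [0.4322, 0.0494, 0.2972]
tool_rot: [-0.136, 3.136, -0.001]
wrist_force: [0.9, -0.1, 3.9]
gripper_width: 0.0432
gripper_force: 62.5
t 6.5 tcp [0.4322 0.0494 0.2972] yaw 4.97 F [ 0.88 -0.13  3.94] share [0.0004 0.0017 0.0954] turn -0.0007 w 0.0432 tilt [ 2.7e-03 -4.0e-04 -1.0e+00]
```

```bash
python3 -m handwheel '[[[0,0,0.006,0],[0,0,0.012,0],[0,0,0.018,0],[0,0,0.024,0],[0,0,0.024,0]]]'
python3 -m handwheel '[[[0,0,0.006,0],[0,0,0.012,0],[0,0,0.018,0],[0,0,0.024,0],[0,0,0.024,0]]]'
```

```text
time: 7.0
tcp_pos: [0.431, 0.0498, 0.2815]
tool_rot: [0.137, -3.137, -0.001]
wrist_force: [0.2, -0.4, 3.4]
gripper_width: 0.0426
gripper_force: 62.6
time: 7.5
tcp_pos: [0.4308, 0.0497, 0.2672]
tool_rot: [0.137, -3.137, -0.001]
wrist_force: [-1.0, 0.6, 3.0]
gripper_width: 0.0428
gripper_force: 63.0
```

```bash
python3 -m handwheel '[[[0,0,0.006,0],[0,0,0.012,0],[0,0,0.018,0],[0,0,0.024,0],[0,0,0.030,0],[0,0,0.036,0],[0,0,0.042,0],[0,0,0.048,0],[0,0,0.050,0],[0,0,0.050,0]]]'
python3 -m handwheel '[[[0,0,-0.02,0],[0,0,-0.06,0],[0,0,-0.08,0],[0,0,-0.08,0]]]'
python3 st.py 0.432 0.0504 0.24 5.1
python3 - <<'E'
from h import *
s=vision.camera("scene");t=vision.camera("top")
c=np.zeros((600,800,3),np.uint8)
c[:,:400]=cv2.resize(s[70:190,240:320],(400,600),interpolation=2);c[:,400:]=cv2.resize(t[120:240,230:310],(400,600),interpolation=2)
cv2.imwrite("pics/a2.png",c)
E
```

```text
time: 8.5
tcp_pos: [0.4308, 0.0495, 0.2374]
tool_rot: [0.136, -3.137, 0.0]
wrist_force: [-2.1, -1.2, 3.7]
gripper_width: 0.0429
gripper_force: 64.4
time: 8.9
tcp_pos: [0.4323, 0.0495, 0.2879]
tool_rot: [-0.136, 3.135, -0.001]
wrist_force: [-0.3, 0.1, -1.2]
gripper_width: 0.0432
gripper_force: 63.6
t 8.9 tcp [0.4323 0.0495 0.2879] yaw 4.99 F [-0.33  0.13 -1.2 ] share [0.0006 0.0017 0.0799] turn -0.0006 w 0.0432 tilt [ 3.5e-03 -5.0e-04 -1.0e+00]
```

View pics/a2.png

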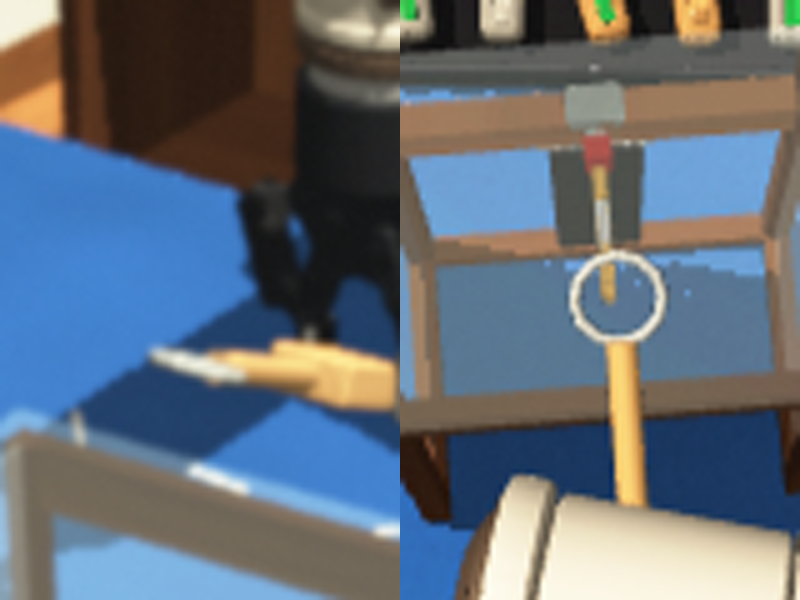

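```bash
python3 - <<'E'
from h import *
s=readout.sense();g=s["tcp_pos"]+[0,0,.019]
r=tri(("scene",(279.4,143)),("top",(273.4,179.4)));d=r-g
print(r,d,np.hypot(d[0],d[1]),np.linalg.norm(d),np.degrees(np.arctan2(d[2],np.hypot(d[0],d[1]))))
print("yaw of paddle",np.degrees(np.arctan2(d[1],d[0])))
# tip vs hook axis: pixels in top
f=lambda x,y:(230+(x-400)/5,120+y/5)
tip=plane("top",f(608,297),.2665); bar0=plane("top",f(600,170),.254);hous=plane("top",f(598,140),.262)
print(tip,bar0,hous,np.degrees(np.arctan2(*(bar0-tip)[1::-1])))
E
```

```text
[0.59728476 0.06366864 0.38894713] [0.16616356 0.01404372 0.08453389] 0.16675597014622676 0.18695863828843584 26.881896330641936
yaw of paddle 4.8310127436347
[0.62734582 0.06951451 0.2665    ] [0.69660078 0.07446326 0.254     ] [0.70979233 0.07557603 0.262     ] 4.087242615796213
```

The ring is now tilted about 27° up, at scene pixel (279,143) and top pixel (273,179). Next I'll back out, go down, and enter under the board.

```bash
python3 -m handwheel '[[[0.06,0.0035,0,0],[0.121,0.0035,0,0],[0.121,0.0035,0,0],[0.121,0.0035,0.07,0],[0.121,0.0035,0.14,0],[0.121,0.0035,0.2,0],[0.121,0.0035,0.226,0],[0.121,0.0035,0.226,0],[0.121,0.0035,0.226,0]]]'
python3 st.py 0.4213 0.0508 0.1525 5
python3 - <<'E'
from h import *
s=vision.camera("scene");t=vision.camera("top")
c=np.zeros((600,800,3),np.uint8)
c[:,:400]=cv2.resize(s[120:270,220:320],(400,600),interpolation=2);c[:,400:]=cv2.resize(t[120:270,220:320],(400,600),interpolation=2)
cv2.imwrite("pics/a3.png",c)
E
```

```text
time: 9.9
tcp_pos: [0.359, 0.0454, 0.1503]
tool_rot: [0.136, -3.138, -0.0]
wrist_force: [0.4, 0.3, -0.6]
gripper_width: 0.0428
gripper_force: 63.6
t 9.9 tcp [0.359  0.0454 0.1503] yaw 4.98 F [ 0.39  0.26 -0.59] share [-0.1043 -0.     -0.0037] turn -0.0001 w 0.0428 tilt [-6.e-04  2.e-04 -1.e+00]
```

View pics/a3.png

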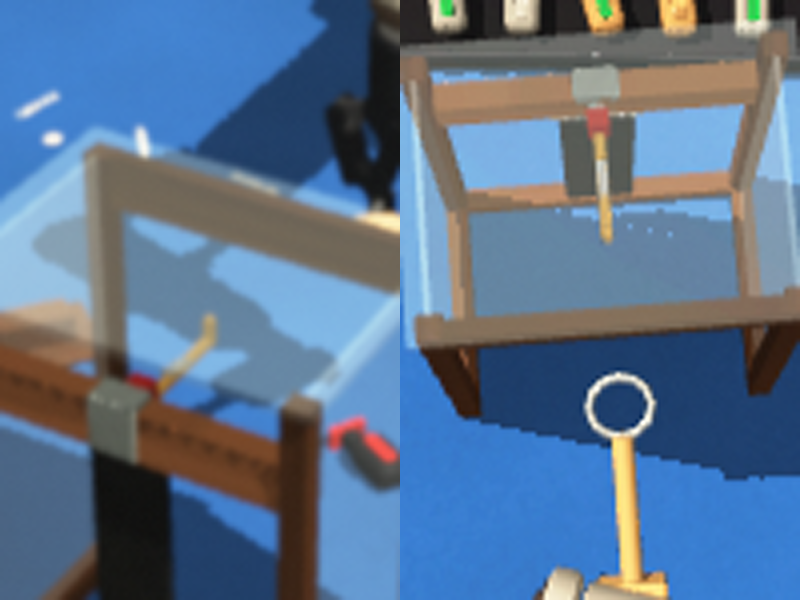

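The top view shows the ring just in front of the board, with the crown at (274.8,213.8) and the hook tip at (271.5,180).

```bash
python3 - <<'E'
from h import *
np.set_printoptions(precision=4,suppress=True)
tcp=readout.sense()["tcp_pos"]
cr=plane("top",(274.75,213.9),.2600);nr=plane("top",(275,228.9),.2425);tip=plane("top",(271.5,179.6),.2665)
print("crown",cr,cr-tcp,"near",nr,"L",np.hypot(*(cr-nr)[:2]),"tip",tip,"tip-crown",tip-cr)
E
```

```text
crown [0.5418 0.0608 0.26  ] [0.1818 0.0156 0.1084] near [0.5069 0.0597 0.2425] L 0.03487647184215204 tip [0.6268 0.0698 0.2665] tip-crown [0.085  0.009  0.0065]
```

```bash
python3 -m handwheel '[[[-0.03,0.002,0,0],[-0.06,0.002,0,0],[-0.09,0.002,0,0],[-0.09,0.002,-0.02,0],[-0.09,0.002,-0.038,0],[-0.09,0.002,-0.038,0],[-0.12,0.002,-0.038,0],[-0.15,0.002,-0.038,0],[-0.172,0.002,-0.038,0],[-0.172,0.002,-0.038,0]]]'
python3 st.py 0.4213 0.0508 0.1525 5
python3 - <<'E'
from h import *
s=vision.camera("scene");t=vision.camera("top")
c=np.zeros((600,800,3),np.uint8)
c[:,:400]=cv2.resize(s[150:270,220:300],(400,600),interpolation=2);c[:,400:]=cv2.resize(t[120:240,230:310],(400,600),interpolation=2)
cv2.imwrite("pics/a4.png",c)
E
```

```text
time: 11.0
tcp_pos: [0.4624, 0.0554, 0.1738]
tool_rot: [-0.136, 3.137, -0.0]
wrist_force: [0.2, -0.1, -0.7]
gripper_width: 0.0433
gripper_force: 63.6
t 11.0 tcp [0.4624 0.0554 0.1738] yaw 4.98 F [ 0.22 -0.13 -0.66] share [ 0.0689 -0.0016  0.0354] turn -0.0001 w 0.0433 tilt [ 1.6e-03 -2.0e-04 -1.0e+00]
```

View pics/a4.png

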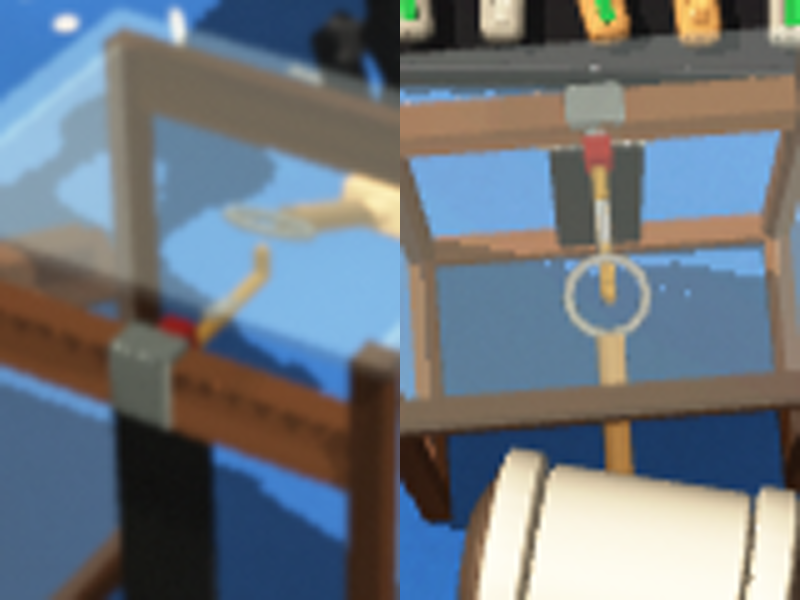

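The ring surrounds the hook tip in the top view: ring centre at (607,296) and tip at (608,298) in the crop. I'll lower it to feel the bar.

```bash
python3 -m handwheel '[[[0,0,0.015,0],[0,0,0.03,0],[0,0,0.035,0],[0,0,0.035,0],[0,0,0.035,0]]]'
python3 -m handwheel '[[[0,0,0.002,0],[0,0,0.004,0],[0,0,0.006,0],[0,0,0.008,0],[0,0,0.008,0]]]'
```

```text
time: 11.6
tcp_pos: [0.4615, 0.0555, 0.152]
tool_rot: [0.136, -3.138, -0.0]
wrist_force: [0.1, -0.3, -1.6]
gripper_width: 0.0431
gripper_force: 63.6
time: 12.1
tcp_pos: [0.4614, 0.0555, 0.1471]
tool_rot: [0.136, -3.138, -0.0]
wrist_force: [0.2, 0.7, -1.2]
gripper_width: 0.0434
gripper_force: 63.6
```

```bash
python3 st.py 0.4624 0.0554 0.148 5; python3 -m handwheel '[[[0,0,0.001,0],[0,0,0.002,0],[0,0,0.002,0]]]'; python3 st.py 0.4624 0.0554 0.148 5
```

```text
t 12.1 tcp [0.4614 0.0555 0.1471] yaw 4.98 F [ 0.2   0.65 -1.22] share [-0.0016 -0.0003 -0.0015] turn -0.0001 w 0.0434 tilt [-4.e-04  0.e+00 -1.e+00]
time: 12.4
tcp_pos: [0.4617, 0.0555, 0.1461]
tool_rot: [-0.136, 3.138, -0.0]
wrist_force: [-0.3, -0.7, -0.8]
gripper_width: 0.0424
gripper_force: 63.6
t 12.4 tcp [0.4617 0.0555 0.1461] yaw 4.98 F [-0.29 -0.69 -0.77] share [-0.0012 -0.0003 -0.0032] turn -0.0001 w 0.0424 tilt [ 1.e-04 -0.e+00 -1.e+00]
```

```bash
python3 -m handwheel '[[[0,0,0.002,0],[0,0,0.003,0],[0,0,0.003,0]]]'; python3 -m handwheel '[[[0,0,0.002,0],[0,0,0.003,0],[0,0,0.003,0]]]'
```

```text
time: 12.7
tcp_pos: [0.462, 0.0554, 0.1446]
tool_rot: [-0.136, 3.138, -0.0]
wrist_force: [0.7, -0.2, -0.6]
gripper_width: 0.043
gripper_force: 63.8
time: 13.0
tcp_pos: [0.4622, 0.0554, 0.1429]
tool_rot: [-0.136, 3.137, -0.0]
wrist_force: [1.1, -1.3, 2.2]
gripper_width: 0.0431
gripper_force: 64.1
```

```bash
cat > avg.py <<'E'
from h import *
F=[];T=[];P=[]
for i in range(5):
    vision.camera("top");s=readout.sense();F.append(s["wrist_force"]);T.append(s["torque"]);P.append(s["tcp_pos"])
e=np.array([np.cos(np.radians(5)),np.sin(np.radians(5))]);F,T,P=map(np.array,(F,T,P))
f=F.mean(0);t=T.mean(0);p=P.mean(0)
print("t %.2f"%s["time"],"Fpush(-along case x) %.2f sd %.2f"%(-f[:2]@e,(F[:,:2]@e).std()),"lat %.2f Fz %.2f"%(f[1]*e[0]-f[0]*e[1],f[2]),"Tpitch %.3f sd %.3f"%(t[1]*e[0]-t[0]*e[1],(T[:,1]).std()),"tcp",p.round(4),"s_case %.4f"%((p[:2]-[.685,.0737])@e))
E
python3 avg.py
python3 -m handwheel '[[[0,0,0.003,0],[0,0,0.006,0],[0,0,0.006,0]]]'; python3 avg.py
python3 -m handwheel '[[[0,0,-0.002,0],[0,0,-0.004,0],[0,0,-0.005,0]]]'; python3 avg.py
```

```text
t 13.25 Fpush(-along case x) -1.39 sd 0.40 lat -0.10 Fz 1.81 Tpitch -0.599 sd 0.032 tcp [0.4621 0.0554 0.1429] s_case -0.2237
time: 13.55
tcp_pos: [0.4618, 0.0554, 0.1389]
tool_rot: [-0.136, 3.138, -0.0]
wrist_force: [2.9, -0.1, 2.5]
gripper_width: 0.0429
gripper_force: 64.5
t 13.80 Fpush(-along case x) -1.30 sd 0.63 lat 0.17 Fz 3.47 Tpitch -0.831 sd 0.034 tcp [0.4616 0.0555 0.1389] s_case -0.2241
time: 14.1
tcp_pos: [0.4605, 0.0555, 0.1413]
tool_rot: [0.136, -3.136, -0.0]
wrist_force: [-1.4, -1.2, -0.3]
gripper_width: 0.0426
gripper_force: 64.2
t 14.35 Fpush(-along case x) 0.77 sd 0.62 lat -0.42 Fz 0.46 Tpitch -0.183 sd 0.016 tcp [0.4608 0.0556 0.1413] s_case -0.2250
```

```bash
python3 -m handwheel '[[[-0.01,0,0,0],[-0.02,0,0,0],[-0.03,0,0,0],[-0.04,0,0,0],[-0.05,0,0,0],[-0.05,0,0,0]]]'; python3 avg.py
```

```text
time: 14.95
tcp_pos: [0.4927, 0.0581, 0.1421]
tool_rot: [-0.136, 3.137, -0.0]
wrist_force: [0.8, -0.9, 0.3]
gripper_width: 0.0429
gripper_force: 64.0
t 15.20 Fpush(-along case x) -0.78 sd 0.48 lat -0.40 Fz 0.07 Tpitch -0.294 sd 0.010 tcp [0.4919 0.0581 0.1421] s_case -0.1937
```

```bash
python3 -m handwheel '[[[-0.005,0,0,0],[-0.01,0,0,0],[-0.015,0,0,0],[-0.015,0,0,0]]]'; python3 avg.py;  python3 -m handwheel '[[[-0.002,0,0,0],[-0.004,0,0,0],[-0.004,0,0,0]]]'; python3 avg.py
```

```text
time: 15.6
tcp_pos: [0.501, 0.0589, 0.142]
tool_rot: [-0.136, 3.138, -0.0]
wrist_force: [0.7, -0.4, -0.2]
gripper_width: 0.0431
gripper_force: 64.0
t 15.85 Fpush(-along case x) -0.51 sd 0.44 lat -0.06 Fz 0.26 Tpitch -0.335 sd 0.036 tcp [0.5008 0.0589 0.1421] s_case -0.1848
time: 16.15
tcp_pos: [0.5029, 0.0591, 0.1418]
tool_rot: [0.136, -3.139, -0.0]
wrist_force: [-0.5, -0.6, 0.1]
gripper_width: 0.0428
gripper_force: 64.0
t 16.40 Fpush(-along case x) 0.50 sd 0.42 lat 0.20 Fz 0.21 Tpitch -0.214 sd 0.012 tcp [0.5028 0.0591 0.1419] s_case -0.1827
```

```bash
for i in 1; do python3 -m handwheel '[[[-0.002,0,0,0],[-0.004,0,0,0],[-0.004,0,0,0]]]' | grep time; python3 avg.py; python3 -m handwheel '[[[-0.002,0,0,0],[-0.004,0,0,0],[-0.004,0,0,0]]]' | grep time; python3 avg.py; done
```

```text
time: 16.7
t 16.95 Fpush(-along case x) -0.11 sd 0.45 lat 0.19 Fz 0.50 Tpitch -0.235 sd 0.031 tcp [0.5053 0.0593 0.142 ] s_case -0.1802
time: 17.25
t 17.50 Fpush(-along case x) -0.21 sd 0.24 lat 0.26 Fz 0.40 Tpitch -0.222 sd 0.023 tcp [0.5077 0.0595 0.142 ] s_case -0.1778
```

```bash
python3 -m handwheel '[[[-0.002,0,0,0],[-0.003,0,0,0],[-0.003,0,0,0]]]' | grep time; python3 avg.py; python3 - <<'E'
from h import *
s=vision.camera("scene");t=vision.camera("top")
c=np.zeros((600,800,3),np.uint8)
c[:,:400]=cv2.resize(s[170:260,220:280],(400,600),interpolation=2);c[:,400:]=cv2.resize(t[120:225,235:305],(400,600),interpolation=2)
cv2.imwrite("pics/a5.png",c)
E
```

```text
time: 17.8
t 18.05 Fpush(-along case x) 0.22 sd 0.34 lat -0.10 Fz -0.08 Tpitch -0.163 sd 0.027 tcp [0.5094 0.0597 0.1419] s_case -0.1761
```

View pics/a5.png

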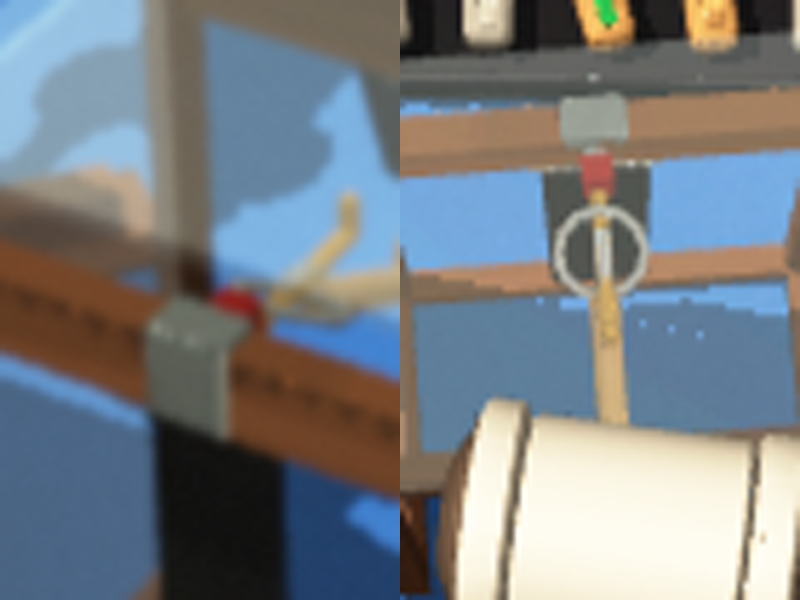

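The top view shows the crown at (600,208), past the catch's free end at (603,228), with a few mm left to the red pad face at about y=192. I'll creep on.

```bash
python3 -m handwheel '[[[-0.001,0,0,0],[-0.002,0,0,0],[-0.003,0,0,0],[-0.003,0,0,0]]]' | grep time; python3 avg.py;python3 -m handwheel '[[[-0.001,0,0,0],[-0.002,0,0,0],[-0.002,0,0,0]]]' | grep time; python3 avg.py
```

```text
time: 18.55
t 18.80 Fpush(-along case x) 0.56 sd 0.48 lat 0.01 Fz 0.37 Tpitch -0.182 sd 0.035 tcp [0.5113 0.0598 0.142 ] s_case -0.1743
time: 19.1
t 19.35 Fpush(-along case x) 0.47 sd 0.65 lat -0.16 Fz -0.08 Tpitch -0.165 sd 0.029 tcp [0.5124 0.0599 0.1419] s_case -0.1731
```

```bash
python3 -m handwheel '[[[-0.001,0,0,0],[-0.001,0,0,0]]]' | grep time; python3 avg.py;python3 -m handwheel '[[[-0.001,0,0,0],[-0.001,0,0,0]]]' | grep time; python3 avg.py
```

```text
time: 19.55
t 19.80 Fpush(-along case x) 0.32 sd 0.31 lat -0.30 Fz -0.28 Tpitch -0.170 sd 0.026 tcp [0.513  0.06   0.1419] s_case -0.1725
time: 20.0
t 20.25 Fpush(-along case x) 0.40 sd 0.58 lat -0.05 Fz 0.05 Tpitch -0.162 sd 0.030 tcp [0.5136 0.06   0.1419] s_case -0.1719
```

```bash
python3 -m handwheel '[[[-0.001,0,0,0],[-0.001,0,0,0]]]' | grep time; python3 avg.py;python3 -m handwheel '[[[-0.001,0,0,0],[-0.001,0,0,0]]]' | grep time; python3 avg.py
```

```text
time: 20.45
t 20.70 Fpush(-along case x) 0.16 sd 0.20 lat -0.12 Fz -0.29 Tpitch -0.166 sd 0.023 tcp [0.5142 0.0601 0.1419] s_case -0.1713
time: 20.9
t 21.15 Fpush(-along case x) 0.53 sd 0.30 lat 0.31 Fz 0.05 Tpitch -0.153 sd 0.026 tcp [0.5148 0.0601 0.1419] s_case -0.1707
```

```bash
python3 -m handwheel '[[[-0.001,0,0,0],[-0.001,0,0,0]]]' | grep time; python3 avg.py;python3 -m handwheel '[[[-0.001,0,0,0],[-0.001,0,0,0]]]' | grep time; python3 avg.py
```

```text
time: 21.35
t 21.60 Fpush(-along case x) 0.62 sd 0.60 lat 0.42 Fz 0.67 Tpitch -0.140 sd 0.025 tcp [0.5154 0.0602 0.1419] s_case -0.1701
time: 21.8
t 22.05 Fpush(-along case x) 0.15 sd 0.19 lat 0.40 Fz 0.17 Tpitch -0.140 sd 0.017 tcp [0.516  0.0602 0.1419] s_case -0.1695
```

```bash
python3 -m handwheel '[[[-0.001,0,0,0],[-0.002,0,0,0]]]' | grep time; python3 avg.py
```

```text
time: 22.25
t 22.50 Fpush(-along case x) 0.46 sd 0.37 lat -0.39 Fz -0.43 Tpitch -0.074 sd 0.030 tcp [0.5171 0.0604 0.1418] s_case -0.1685
```

```bash
python3 -m handwheel '[[[-0.001,0,0,0],[-0.001,0,0,0]]]' | grep time; python3 avg.py
```

```text
time: 22.7
t 22.95 Fpush(-along case x) 2.01 sd 0.79 lat -0.32 Fz -0.62 Tpitch 0.051 sd 0.036 tcp [0.5175 0.0604 0.1417] s_case -0.1680
```

```bash
python3 -m handwheel '[[[-0.001,0,0,0],[-0.001,0,0,0]]]' | grep time; python3 avg.py
```

```text
time: 23.15
t 23.40 Fpush(-along case x) 3.09 sd 0.20 lat -0.26 Fz -1.24 Tpitch 0.222 sd 0.048 tcp [0.5181 0.0605 0.1417] s_case -0.1675
```

```bash
python3 -m handwheel '[[[0,0,0,0],[0,0,0,0]]]' | grep time; python3 avg.py; python3 - <<'E'
from h import *
t=vision.camera("top"); 
for v in range(144,170): print(v,[tuple(int(q) for q in t[v,u]) for u in (268,270,272)])
E
```

```text
time: 23.6
t 23.85 Fpush(-along case x) 3.73 sd 0.67 lat -0.17 Fz -1.58 Tpitch 0.343 sd 0.032 tcp [0.5182 0.0605 0.1418] s_case -0.1673
144 [(132, 141, 136), (116, 131, 137), (116, 131, 137)]
145 [(134, 143, 139), (108, 126, 143), (100, 118, 133)]
146 [(124, 134, 170), (105, 115, 174), (92, 115, 141)]
147 [(91, 100, 181), (87, 95, 182), (96, 114, 151)]
148 [(83, 91, 182), (83, 92, 183), (122, 137, 167)]
149 [(82, 91, 182), (83, 92, 183), (92, 100, 126)]
150 [(84, 91, 183), (83, 91, 183), (80, 87, 124)]
151 [(78, 86, 158), (79, 86, 159), (80, 85, 120)]
152 [(102, 110, 149), (120, 127, 151), (85, 90, 110)]
153 [(168, 178, 183), (169, 179, 181), (163, 174, 175)]
154 [(137, 164, 174), (131, 160, 171), (145, 154, 153)]
155 [(100, 136, 154), (107, 166, 197), (94, 101, 98)]
156 [(89, 116, 129), (103, 170, 201), (81, 86, 84)]
157 [(87, 111, 121), (104, 170, 202), (80, 86, 84)]
158 [(86, 108, 116), (104, 170, 204), (81, 88, 86)]
159 [(85, 104, 110), (100, 155, 181), (81, 87, 85)]
160 [(83, 97, 99), (175, 191, 192), (82, 88, 85)]
161 [(81, 91, 91), (180, 190, 188), (84, 90, 88)]
162 [(79, 87, 87), (179, 188, 187), (84, 90, 87)]
163 [(80, 86, 85), (178, 187, 188), (86, 92, 88)]
164 [(81, 86, 84), (178, 187, 189), (88, 97, 96)]
165 [(81, 86, 84), (178, 187, 189), (89, 100, 105)]
166 [(80, 85, 83), (178, 186, 189), (110, 117, 119)]
167 [(155, 163, 165), (178, 187, 188), (136, 151, 157)]
168 [(131, 157, 173), (151, 181, 195), (121, 150, 168)]
169 [(116, 153, 179), (127, 174, 199), (120, 156, 180)]
```

The crown's steel wire (row 153) touches the red pad (rows up to 152), behind the catch end (row 160). It has been seated at about 3 N for over 0.5 s. I'll ease off slightly and release.

```bash
python3 -m handwheel '[[[0.001,0,0,0],[0.002,0,0,0],[0.002,0,0,0]]]' | grep -E "time|force"
python3 -m handwheel '[[[0,0,0,0],[0,0,0,0],[0,0,0,0],[0,0,0,0],[0,0,0,0],[0,0,0,0]]]' 1
python3 -m handwheel '[[[0.03,0,0,0],[0.09,0,0,0],[0.15,0,0,0],[0.2,0,0,0],[0.25,0,0,0],[0.25,0,0,0]]]'
for i in 1 2 3 4; do :; done
python3 -m handwheel '[[[0,0,0,0],[0,0,0,0],[0,0,0,0],[0,0,0,0],[0,0,0,0],[0,0,0,0],[0,0,0,0],[0,0,0,0],[0,0,0,0],[0,0,0,0]]]' | grep time
python3 -m handwheel '[[[0,0,0,0],[0,0,0,0],[0,0,0,0],[0,0,0,0],[0,0,0,0],[0,0,0,0],[0,0,0,0],[0,0,0,0],[0,0,0,0],[0,0,0,0]]]' | grep time
python3 -m handwheel '[[[0,0,0,0],[0,0,0,0],[0,0,0,0],[0,0,0,0],[0,0,0,0],[0,0,0,0],[0,0,0,0],[0,0,0,0],[0,0,0,0],[0,0,0,0]]]' | grep time
python3 -m handwheel '[[[0,0,0,0],[0,0,0,0],[0,0,0,0],[0,0,0,0],[0,0,0,0],[0,0,0,0],[0,0,0,0],[0,0,0,0],[0,0,0,0],[0,0,0,0]]]' | grep time
python3 -m handwheel '[[[0,0,0,0],[0,0,0,0],[0,0,0,0],[0,0,0,0],[0,0,0,0],[0,0,0,0],[0,0,0,0],[0,0,0,0],[0,0,0,0],[0,0,0,0]]]' | grep time
```

```text
time: 24.2
wrist_force: [-3.1, -0.4, -1.0]
gripper_force: 63.8
time: 24.8
tcp_pos: [0.5173, 0.0603, 0.142]
tool_rot: [-0.136, 3.138, -0.0]
wrist_force: [0.4, -0.5, 0.8]
gripper_width: 0.0855
gripper_force: 0.0
time: 25.4
tcp_pos: [0.3648, 0.0476, 0.141]
tool_rot: [0.136, -3.137, -0.0]
wrist_force: [1.1, 0.0, -0.2]
gripper_width: 0.0854
gripper_force: 0.0
time: 26.4
time: 27.4
time: 28.4
time: 29.4
time: 30.4
```

```bash
python3 - <<'E'
from h import *
s0=vision.camera("scene");t=vision.camera("top")
for i in range(10): s1=vision.camera("scene")
print("motion",cv2.absdiff(s0,s1).max())
c=np.zeros((600,800,3),np.uint8)
c[:,:400]=cv2.resize(s1[150:330,190:310],(400,600),interpolation=2);c[:,400:]=cv2.resize(t[120:240,230:310],(400,600),interpolation=2)
cv2.imwrite("pics/a6.png",c);print(readout.sense()["time"])
E
```

```text
motion 92
31.0
```

View pics/a6.png

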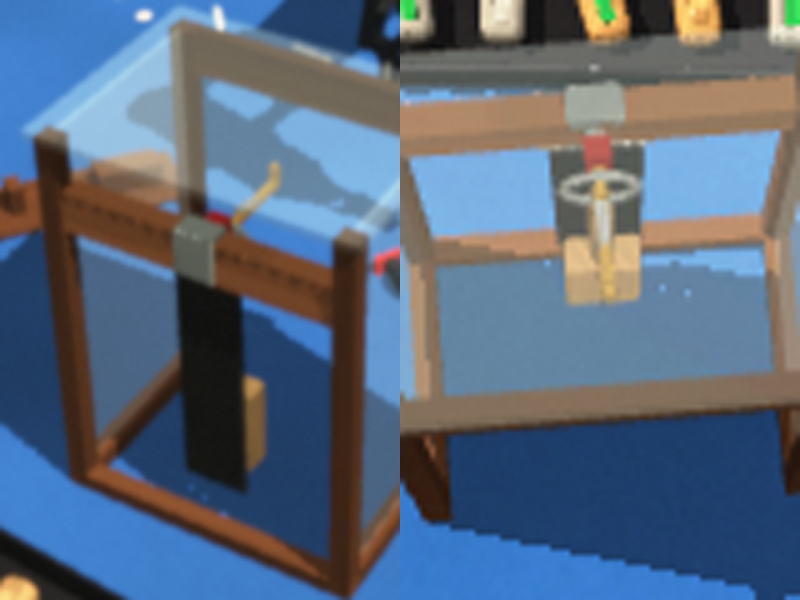

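The paddle hangs straight down by its eye behind the catch. In the right-hand crop the ring is at (600,186) and the leaf end at (600,205). I'll wait until it is still.

```bash
for k in 1; do
python3 -m handwheel '[[[0,0,0,0],[0,0,0,0],[0,0,0,0],[0,0,0,0],[0,0,0,0],[0,0,0,0],[0,0,0,0],[0,0,0,0],[0,0,0,0],[0,0,0,0]]]' | grep time
python3 -m handwheel '[[[0,0,0,0],[0,0,0,0],[0,0,0,0],[0,0,0,0],[0,0,0,0],[0,0,0,0],[0,0,0,0],[0,0,0,0],[0,0,0,0],[0,0,0,0]]]' | grep time
python3 -m handwheel '[[[0,0,0,0],[0,0,0,0],[0,0,0,0],[0,0,0,0],[0,0,0,0],[0,0,0,0],[0,0,0,0],[0,0,0,0],[0,0,0,0],[0,0,0,0]]]' | grep time
python3 -m handwheel '[[[0,0,0,0],[0,0,0,0],[0,0,0,0],[0,0,0,0],[0,0,0,0],[0,0,0,0],[0,0,0,0],[0,0,0,0],[0,0,0,0],[0,0,0,0]]]' | grep time; done
python3 - <<'E'
from h import *
s=[vision.camera("top") for i in range(14)]
for k in (3,6,9,13):
    d=cv2.absdiff(s[0],s[k]);r=d[120:225,210:335];print(d.max(),r.max(),np.argwhere(d.max(2)>25)[:3].tolist(),(d.max(2)>25).sum())
E
```

```text
time: 32.0
time: 33.0
time: 34.0
time: 35.0
18 4 [] 0
19 4 [] 0
5 4 [] 0
5 5 [] 0
```

Everything is at rest, and the gripper is open and well clear.

```bash
python3 -c "
from station import bot;print(bot.close_job())"
```

```text
the job is handed in; nothing more can be done
None
```

The paddle hangs straight down by its eye behind the catch, at rest, after about 3 N on the red stop for over 0.5 s; since the tool can't pitch, I set the tilt by levering the handle on the case's front edge (about 5 N), and I handed the job in at about 36 s.

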